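Clamp up a glued foam post cap with four squeezes of a ratchet bar clamp

ROBOT

A 6-joint arm with a two-finger parallel gripper is mounted at the origin on the work surface. World frame = base frame: x ahead of the robot, y to its left, z up, the work surface at z = 0. Lengths are in m, angles in rad, forces in N, time in s.
With the tool pointing down it reaches from about 0.35 to 0.85 m from the base axis. Payload 8.1 kg.
Tool frame: the origin (TCP) lies at the centre of the arm's flange, where the gripper is bolted on; the fingertips stand 186 mm ahead of it and the grasp point (between the pads) lies 167 mm ahead of it; z points along the fingers, y is the direction in which the jaws open and shut (so a half turn about z gives the same grasp; the last joint's range is limited). The gripper opens to 93 mm and grips with 3 to 60 N. Pads are 15 mm wide; open, the fingers measure 128 mm over their backs; the gripper's body (75 mm by 188 mm) begins 65 mm behind the grasp point.
Start: joints at [-1.215, 0.13, 1.488, -0, 1.523, -0.085], TCP at [0.256, -0.543, 0.405] pointing down, gripper open.
Joint ranges: [-2.96, 2.96], [-0.89, 2.26], [0.02, 2.5], [-1.34, 4.48], [0, 2.73], [-2.66, 2.66]. Speed limits (rad/s): [2.39, 2.39, 2.79, 3.14, 3.14, 3.14].

INTERFACE

Orientations are given as a rotation vector (axis times angle).
In Python, from plant import robot, viewer, order gives the robot as it stands.
- The arm moves only by the tool apply_moves, never from a script. Its argument "deltas" is a list of rows, each a list of 3 entries, a list of its own where there are three numbers: the finger opening in mm, from 0 to 93, then the shift along the tool's x, y, z in mm, then the turn about the tool's z in rad. In form: [[grip, [dx, dy, dz], yaw], ...]. A call has 1 to 5 rows; each row shifts and turns the commanded pose from where the row before left it, along the tool's axes as they then stand; what a row does not reach is not made up. A row lasts 1/8 s, in which the tool goes at most 62.5 mm and 10.7 degrees, less where a joint would pass 70% of its speed; a pose out of reach is approached as far as the arm can. A call is refused whole if a number of a shift passes 62.5 or a number of a turn 0.188, either way. A call with a gripper value outside its range is refused whole. The fingers move at their own pace and stop on an object; "grip_force" is the grip in N (left out, the last holds). Time passes only in rows, so rows that do not move let the fingers close. It gives the time, the measured TCP pose, the force and the opening at its end, in the units of the state.
- robot.read_state(): the state, without advancing time (a new reading comes with each control period).
- viewer.read_camera(name): name is "side" or "top"; returns the picture (384x512x3 uint8, blue, green, red); there is no depth.
- viewer.get_calibration(name): a dict with "fx", "fy", "cx", "cy" (pixels), "R" (3x3) and "t" (3): a world point X has camera coordinates R X + t. Camera axes: x right, y down, z forward; pixel columns grow to the right and rows downward; lengths in m; the calibration is good to about 2 mm. A picture is of the moment at which its call begins. get_calibration takes no time and is no camera call.
- order.close_job(): hands the job in, once; it reports no verdict.
The state is a dict: "t": time; "q": joint angles; "dq": joint speeds; "joint_torque": joint torques, N m; "tool_pos": TCP position; "orientation": TCP orientation; "force": force on the tool from outside, world axes, zero at the start; "wrist_torque": the same for the moment, N m; "opening": finger opening in m.
Only numpy, scipy, OpenCV 4.12 (cv2) and the standard library are available. Lean on these libraries where they do the work, as an engineer would, in place of code of your own. Each camera call takes 0.05 s, during which the arm holds its last target. There are 200 camera calls.

TASK

Clamp up the glued post cap: lay the bar clamp flat on the bench round the two foam halves, jaws still wide open, so that the pads face the two outer sides and will press the joint shut, and let go of it. Then take it by its pistol grip and give the trigger exactly four full squeezes, letting it spring right out after each: the fourth nips the joint closed, a fifth would crush the foam. Leave the clamp lying flat and holding the cap, the halves flush, and do not disturb the other things.

Things in the scene. Friction and masses are not known exactly. Their poses are not given: they have to be found in the camera images.
- clamp_mid (a point): Black one-handed ratchet bar clamp, 200 mm long, 0.57 kg, on its side, 30 mm high. Point: middle of its free steel bar, 16 mm from the centre of mass; lift it here across the bar (16 mm wide, 10 to 19 mm above the bench, teeth on top; free for 40 mm either way along it). Axes: x along the bar to the front jaw, y the way the jaws reach, z up. Fingers opened 50 mm or less clear trigger and cap.
- clamp: The clamp's main body. Origin on its underside below clamp_mid, same axes; in mm: housing x -91 to -43, y -22 to 44; moving jaw behind x = -37, front jaw beyond x = 64 (fully open, x to 90), both out to y = 103; pistol grip x -91 to -71, y -22 to -106, 2 to 28 above the bench; trigger in front of it, slanting to x -12 at its tip, y -79.
- clamp_jaws (a point): Middle of the open jaws, 15 mm above the bench, at (13.5, 86) mm from clamp_mid in the clamp's x and y: the cap's middle belongs here. The pad faces are 50.5 mm to either side of it along x (101 mm apart while fully open); pads 30 mm wide along y, 4 to 26 mm above the bench.
- clamp_grip (a point): Squeeze here along the clamp's x: half-way between grip's back and trigger's front, 15 mm above the bench, at (-58.5, -44) mm from clamp_mid. Width 65 mm at rest, 35 mm with trigger fully in; takes 8 to 10 N, the fourth time about 14 N. Only the trigger moves on the clamp, so the loose clamp slides up to 15 mm along x in the fingers; between squeezes open 80 mm or more, or follow it.
- clamp_trigger (a joint): Trigger (20 mm high, 5 to 25 mm above the bench): 0 = sprung right out, 0.375 rad = fully squeezed. A full squeeze draws the bar one 9 mm tooth; one short of about 0.3 rad draws none. It must come back under about 0.05 rad to catch the next tooth.
- clamp_bar (a joint): How far the bar and front jaw are drawn in towards the moving jaw, in m: 0 = fully open as at the start, 0.009 more per full squeeze (up to 2.5 mm past the tooth when free, 0.5 mm short of it under load). It cannot go back. About 0.036 after four squeezes.
- clamp_pad (a joint): How far the moving jaw's rubber pad is squashed, in m: 0 = not pressed, about 0.004 (8 N) when four squeezes hold the cap.
- half_a_center (a point): One of two loose white rigid-foam halves of a pyramid-topped post cap, glue on the joint face: 35 mm (its x) by 70 mm (its y), outer edge 28 mm high, rising to 52 mm at the middle of the joint face; about 50 g. Point at its middle in plan, 20 mm above the bench. Its x axis points across the joint to half_b.
- half_b_center (a point): The other half, its mirror image, joint faces 3 to 5 mm apart at the start; x axis parallel to half_a's, pointing away from half_a. Closed, the centres are 35 mm apart and the cap is 70 mm square. The clamp must press along this x, on the two outer faces.
- primer_jar: Bystander: grey jar with white lid, 72 mm across, 95 mm high; origin under its centre.
- filling_knife: Bystander: filling knife with wooden handle, 200 mm long, lying flat; origin under its middle.
- done_cap: Bystander: a finished grey-coated post cap, 70 mm square, 52 mm high; origin under its centre.
- tape_roll: Bystander: roll of masking tape, 100 mm across, 36 mm high, lying flat; origin under its centre.
Things that resemble listed ones, but are neither listed nor needed, are in the scene too. Leave any pink, red or turquoise look-alike of the part that bears half_a_center alone.

How it is judged:
By the outcome, as a careful person would: the job done as asked, in the order asked, and still so for the second after the job is handed in, with the robot touching nothing.
It also fails if it takes over 64 s, if anything falls off the work surface, if the arm or the gripper's body presses on something with over 40 N, if the wrist force passes 120 N, or if a joint passes its speed limit or range.

## Working session

There is one attempt and no reset: what is moved stays moved. The work goes in short steps, Python scripts to look and compute and a tool call to move; the robot and the scene stay as the last step left them, time stands still between calls to the robot, and variables do not carry over. Pictures are saved under pics/ and viewed, about 8 in all and at most 12, crops included, and the job is handed in when it is done.

Besides the shell and the picture viewer there is one more tool, called after "Emit:" as name(argument=value, ...), one argument or row to a line, values as JSON. apply_moves: Moves the arm, as the interface text tells. Its arguments: {"type":"object","properties":{"deltas":{"type":"array"},"grip_force":{"type":"number"}},"required":["deltas"]}

```bash
ls; mkdir -p pics
python3 - <<'E'
from plant import robot, viewer
import cv2
s=robot.read_state();print(s['t'],s['tool_pos'],s['orientation'],s['opening'],s['force'])
for n in('top','side'):
    c=viewer.get_calibration(n);print(n,c)
    cv2.imwrite(f'pics/{n}0.png',cv2.resize(viewer.read_camera(n),(800,600),interpolation=cv2.INTER_CUBIC))
E
```

```text
pics
0.0 [ 0.2559428  -0.54241084  0.40366245] [-3.06378717e+00 -6.86421266e-01  4.46424106e-04] 0.0931890683406013 [-0.02558269 -0.05880583  0.34682431]
top {'fx': 400.0827589589756, 'fy': 400.0827589589756, 'cx': 261.3724469890865, 'cy': 193.22427271372624, 'R': array([[-0.02241419, -0.99964441,  0.01444516],
       [-0.99569294,  0.02102076, -0.09029781],
       [ 0.08996206, -0.0164069 , -0.99581004]]), 't': array([-0.01040248,  0.58739284,  1.06606991])}
side {'fx': 360.9250135273803, 'fy': 360.9250135273803, 'cx': 251.98069644643016, 'cy': 186.4913501039113, 'R': array([[-0.96741188, -0.25285444, -0.01337515],
       [-0.17097145,  0.69126827, -0.70208044],
       [ 0.18676997, -0.67691418, -0.71197202]]), 't': array([0.56507847, 0.1455618 , 0.99368309])}
```

View pics/top0.png

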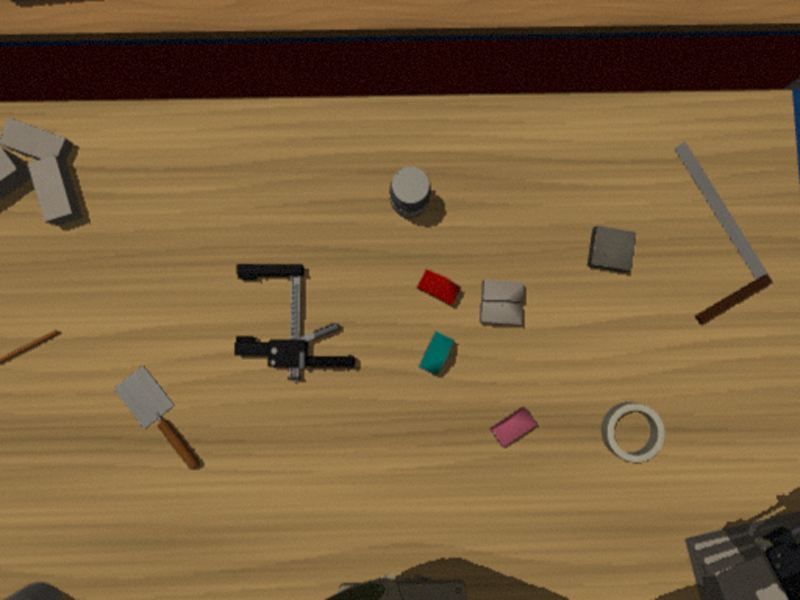

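View pics/side0.png

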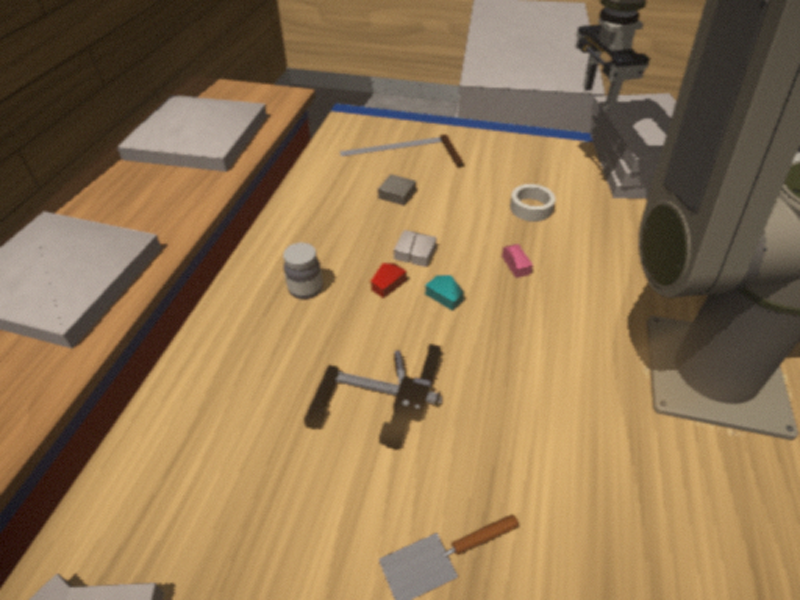

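```bash
cat > h.py <<'E'
import numpy as np, cv2
from plant import robot, viewer
def px2w(n,u,v,z):
    c=viewer.get_calibration(n);R,t=np.array(c['R']),np.array(c['t'])
    C=-R.T@t; d=R.T@np.array([(u-c['cx'])/c['fx'],(v-c['cy'])/c['fy'],1.])
    return (C+d*(z-C[2])/d[2])[:2]
def w2px(n,X):
    c=viewer.get_calibration(n);p=np.array(c['R'])@np.array(X,float)+np.array(c['t'])
    return np.array([c['fx']*p[0]/p[2]+c['cx'],c['fy']*p[1]/p[2]+c['cy']])
def crop(n,name,u0,v0,w,h,k):
    im=viewer.read_camera(n)[v0:v0+h,u0:u0+w]
    cv2.imwrite('pics/'+name,cv2.resize(im,None,fx=k,fy=k,interpolation=cv2.INTER_CUBIC))
E
python3 - <<'E'
from h import *
im=viewer.read_camera('top')
a=cv2.resize(im[160:250,140:240],None,fx=6,fy=6,interpolation=cv2.INTER_CUBIC)[:, :520]
a=cv2.resize(im[160:250,145:235],None,fx=5,fy=5,interpolation=cv2.INTER_CUBIC)
b=cv2.resize(im[160:250,290:348],None,fx=5,fy=5,interpolation=cv2.INTER_CUBIC)
cv2.imwrite('pics/c1.png',np.hstack([a,b]))
E
```

```text
(no output)
```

View pics/c1.png

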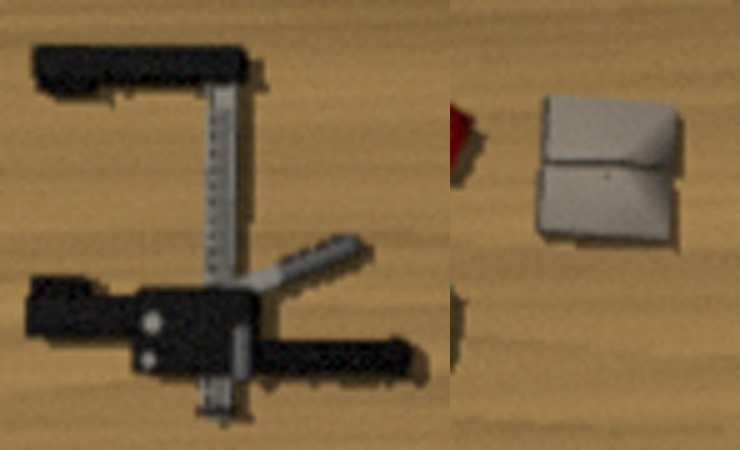

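Run:
```python
from h import *
L=lambda u,v,z:px2w('top',u/5+145-.4,v/5+160-.4,z)*1000
Rr=lambda u,v,z:px2w('top',(u-450)/5+290-.4,v/5+160-.4,z)*1000
for n,p in dict(barF=L(222,90,.019),barH=L(221,285,.019),jawFout_L=L(36,46,.03),jawFout_R=L(243,46,.03),padF=L(65,95,.026),padM=L(65,278,.026),housF=L(200,288,.03),gripEnd=L(410,358,.028),housR=L(150,375,.03),tipF=L(33,65,.03),tipM=L(27,315,.03)).items():print(n,p.round(1))
for n,a in dict(TL=(547,97),TR=(678,105),BL=(540,233),BR=(673,240)).items():print(n,Rr(*a,.028).round(1))
for n,a in dict(JL=(542,163),JR=(676,166)).items():print(n,Rr(*a,.028).round(1))
s=robot.read_state();print(s['t'])
from scipy.spatial.transform import Rotation as Ro
print(Ro.from_rotvec(s['orientation']).as_matrix().round(3))
```

```text
barF [635.1 174.9]
barH [527.9 176.1]
jawFout_L [659.9 274.2]
jawFout_R [657.6 161.5]
padF [633.2 259.3]
padM [533.3 259.3]
housF [526.1 185.6]
gripEnd [485.9  73.1]
housR [480.  212.7]
tipF [649.5 275.8]
tipM [513.6 278.7]
TL [ 623.3 -154.6]
TR [ 617.4 -226.4]
BL [ 548.8 -148.3]
BR [ 543.4 -220.8]
JL [ 587.  -150.6]
JR [ 583.8 -224. ]
0.15
[[ 0.904  0.427 -0.001]
 [ 0.427 -0.904  0.001]
 [ 0.    -0.001 -1.   ]]
```

Candidates: the clamp is the only one, at native pixel (190,200). For the post-cap halves there are the white pair at (322,194), plus red (281,184), turquoise (280,226), pink (329,273) and the grey finished cap (391,159). The crop confirms that the white pair is the cap, with its joint along the clamp's reach direction. I'm going above the clamp.

Emit:
apply_moves(
  deltas=[
    [48,[0,0,0],0.152],
    [48,[0,0,0],0.152],
    [48,[0,0,0],0.152],
    [48,[25,-60,0],0],
    [48,[25,-60,0],0],
  ],
  grip_force=30,
)

```text
t: 0.78
tool_pos: [0.3059, -0.4269, 0.4039]
orientation: [-3.14, 0.027, 0.001]
force: [1.4, -0.1, -0.2]
opening: 0.0498
```

Emit:
apply_moves(
  deltas=[
    [48,[25,-60,0],0],
    [48,[25,-60,0],0],
    [48,[25,-60,0],0],
    [48,[25,-60,0],0],
    [48,[25,-60,0],0],
  ],
)

```text
t: 1.4
tool_pos: [0.4307, -0.1394, 0.4047]
orientation: [3.141, -0.024, 0.001]
force: [1.0, -0.4, 0.2]
opening: 0.0482
```

Emit:
apply_moves(
  deltas=[
    [48,[25,-60,0],0],
    [48,[25,-60,0],0],
    [48,[25,-60,20],0],
    [48,[25,-60,40],0],
    [48,[25,-60,40],0],
  ],
)

```text
t: 2.02
tool_pos: [0.5469, 0.1276, 0.3201]
orientation: [3.141, -0.023, 0.001]
force: [1.4, -0.7, -0.5]
opening: 0.0477
```

Emit:
apply_moves(
  deltas=[
    [48,[0,0,0],0],
    [48,[0,0,0],0],
  ],
)

```text
t: 2.28
tool_pos: [0.5464, 0.1255, 0.3208]
orientation: [3.141, -0.023, -0.001]
force: [0.7, -0.5, 0.9]
opening: 0.0482
```

```bash
cat >> h.py <<'E'
from scipy.spatial.transform import Rotation as Ro
def st(x=None,y=None,yaw=None):
    s=robot.read_state();M=Ro.from_rotvec(s['orientation']).as_matrix();p=s['tool_pos']*1000
    a=np.arctan2(M[1,1],M[0,1])
    print('t',round(s['t'],2),'p',p.round(1),'yang',a.round(4),'tilt',M[:2,2].round(3),'op',round(s['opening']*1000,1),'F',np.round(s['force'],1),'q',np.round(s['q'],2))
    if x is not None: print('tool shift',(M.T@np.array([x-p[0],y-p[1],0])).round(1), 'yaw', None if yaw is None else round(a-yaw,3))
E
python3 - <<'E'
from h import *
st(569.5,175.5,-np.pi/2-.015)
crop('side','s1.png',150,170,200,150,4)
E
```

```text
t 2.27 p [546.4 125.5 320.8] yang -1.5852 tilt [-0.001 -0.001] op 48.2 F [ 0.7 -0.5  0.9] q [ 0.13  0.08  1.7  -0.    1.36  1.72]
tool shift [ 22.4 -50.3  -0. ] yaw 0.001
```

View pics/s1.png

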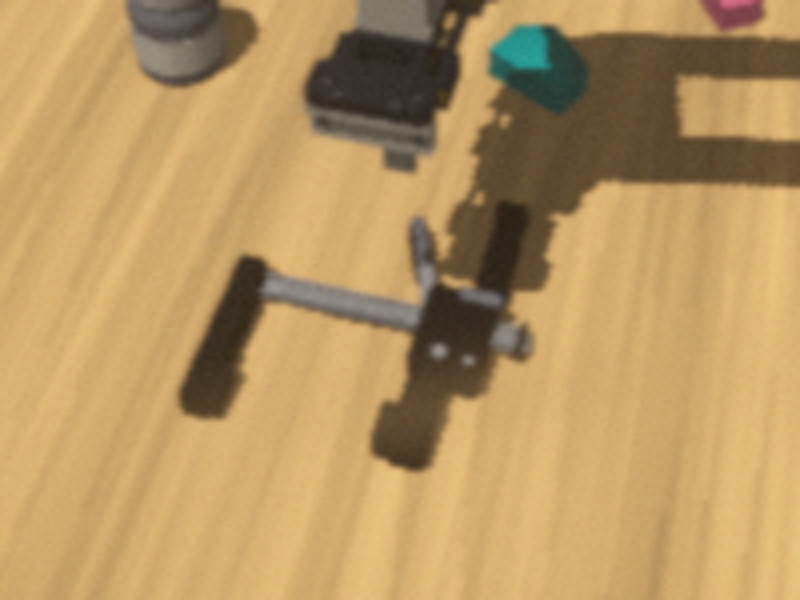

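The side view shows the bar running from about (265,285) to (420,318) in the crop, clear of the gripper. I'm moving above it.

Emit:
apply_moves(
  deltas=[
    [48,[12,-25,0],0],
    [48,[10.5,-25,0],0],
    [48,[0,0,30],0],
    [48,[0,0,20],0],
    [48,[0,0,0],0],
  ],
)

```text
t: 2.95
tool_pos: [0.5689, 0.174, 0.2695]
orientation: [3.141, -0.026, -0.005]
force: [-0.4, 0.0, 0.3]
opening: 0.0481
```

Run:
```python
from h import *
st(569.5,175.5,-np.pi/2-.015)
for a in((265,285),(420,318)):print(px2w('side',a[0]/4+149.6,a[1]/4+169.6,.015)*1000)
crop('side','s2.png',180,210,120,90,6)
```

```text
t 2.95 p [568.9 174.  269.5] yang -1.5874 tilt [-0.003 -0.001] op 48.1 F [-0.4  0.   0.3] q [ 0.21  0.22  1.64 -0.    1.28  1.8 ]
tool shift [ 0.5 -1.5 -0. ] yaw -0.002
[639.35635034 176.89360669]
[530.35871398 177.25847225]
```

View pics/s2.png

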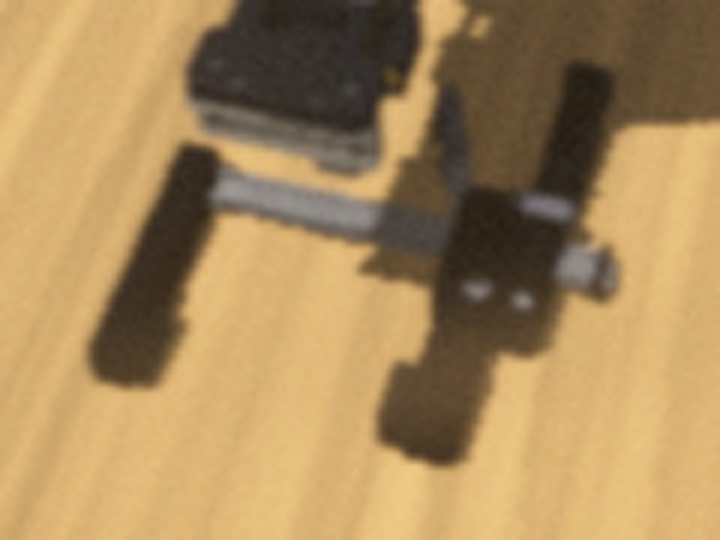

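Emit:
apply_moves(
  deltas=[
    [48,[0.5,-2,30],0],
    [48,[0,0,25],0],
    [48,[0,0,15],0],
    [48,[0,0,9],0],
    [48,[0,0,0],0],
  ],
)

```text
t: 3.62
tool_pos: [0.5704, 0.1772, 0.192]
orientation: [3.141, -0.024, -0.0]
force: [-0.3, 0.7, 0.3]
opening: 0.0479
```

Emit:
apply_moves(
  deltas=[
    [30,[0,0,0],0],
    [14,[0,0,0],0],
    [8,[0,0,0],0],
    [8,[0,0,0],0],
  ],
)

```text
t: 4.12
tool_pos: [0.5704, 0.1774, 0.1922]
orientation: [-3.141, 0.024, -0.001]
force: [-0.5, 0.3, 0.9]
opening: 0.0155
```

Run:
```python
from h import *
st()
```

```text
t 4.12 p [570.4 177.4 192.2] yang -1.586 tilt [0.001 0.   ] op 15.5 F [-0.5  0.3  0.9] q [0.22 0.32 1.68 0.   1.14 1.8 ]
```

Emit:
apply_moves(
  deltas=[
    [8,[0,0,-10],0],
    [8,[0,0,-25],0],
    [8,[0,0,-40],0],
    [8,[0,0,-35],0],
    [8,[0,0,0],0],
  ],
  grip_force=45,
)

```text
t: 4.75
tool_pos: [0.5714, 0.1776, 0.3054]
orientation: [-3.14, 0.024, -0.01]
force: [0.4, -0.3, -5.1]
opening: 0.0151
```

Run:
```python
from h import *
st()
crop('side','s3.png',160,170,160,120,5)
```

```text
t 4.75 p [571.4 177.6 305.4] yang -1.5859 tilt [0.006 0.001] op 15.1 F [ 0.4 -0.3 -5.1] q [ 0.22  0.19  1.61 -0.    1.34  1.8 ]
```

View pics/s3.png

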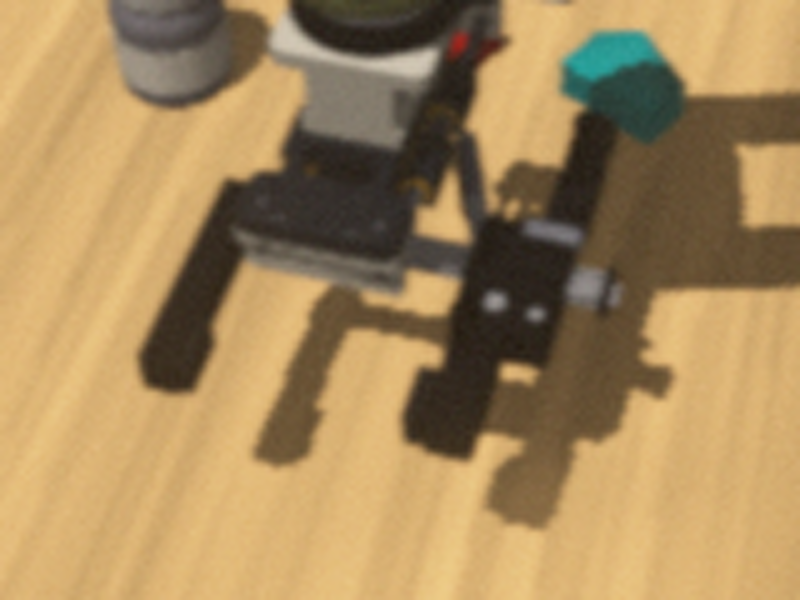

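Clamp lifted level, force −5.1 N (its weight). I'm carrying it across.

Emit:
apply_moves(
  deltas=[
    [8,[0,20,0],0],
    [8,[0,45,0],0],
    [8,[0,55,0],0],
    [8,[0,55,0],0],
    [8,[0,55,0],0],
  ],
)

```text
t: 5.42
tool_pos: [0.5653, -0.0551, 0.2992]
orientation: [-3.141, 0.024, 0.006]
force: [1.7, 0.2, -6.0]
opening: 0.0155
```

Emit:
apply_moves(
  deltas=[
    [8,[0,55,0],0],
    [8,[0,55,0],0],
    [8,[0,55,0],0.03],
    [8,[0,40,0],0.035],
    [8,[0,14,0],0],
  ],
)

```text
t: 6.05
tool_pos: [0.5595, -0.2745, 0.299]
orientation: [-3.138, 0.131, 0.006]
force: [0.6, 0.3, -5.6]
opening: 0.0154
```

Emit:
apply_moves(
  deltas=[
    [8,[0,0,0],0],
    [8,[0,0,0],0],
    [8,[0,0,0],0],
  ],
)

```text
t: 6.42
tool_pos: [0.5615, -0.2702, 0.3016]
orientation: [-3.139, 0.123, 0.001]
force: [0.4, -1.2, -5.8]
opening: 0.0155
```

Run:
```python
from h import *
st(563.9,-272,-np.pi/2-.08)
crop('top','t2.png',280,120,160,120,5)
```

```text
t 6.42 p [ 561.5 -270.2  301.6] yang -1.6492 tilt [-0.  0.] op 15.5 F [ 0.4 -1.2 -5.8] q [-0.53  0.26  1.53  0.    1.35  1.12]
tool shift [ 2.5  1.6 -0. ] yaw 0.002
```

View pics/t2.png

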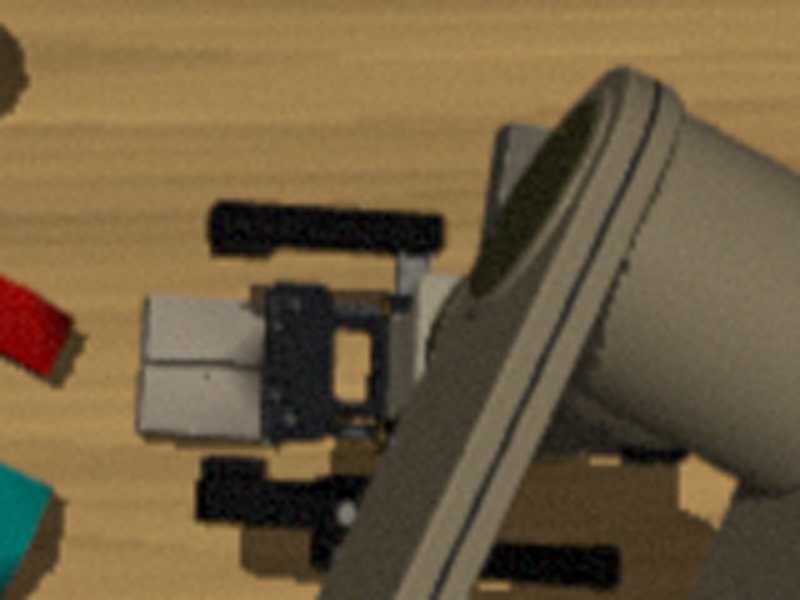

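Run:
```python
from h import *
f=lambda u,v,z:px2w('top',u/5+280-.4,v/5+120-.4,z)*1000
F=f(240,256,.133);M=f(232,458,.133);print(F,M,(F+M)/2,np.arctan2(*(F-M)[::-1]))
print('tips',f(210,228,.139),f(198,490,.139),'bar',f(412,270,.128))
print('frontjaw out',f(215,202,.139),f(440,213,.139))
print('cap',f(147,297,.028),f(137,434,.028))
```

```text
[ 629.83983436 -187.10040303] [ 529.67228049 -179.40384022] [ 579.75605742 -183.25212163] -0.0766862056855451
tips [ 643.23267883 -171.65491775] [ 514.17091789 -161.12641437] bar [ 621.75906277 -273.86102305]
frontjaw out [ 656.17285301 -174.60188982] [ 648.44291634 -286.07029575]
cap [ 623.29420575 -154.59092779] [ 548.24976981 -146.63837499]
```

Emit:
apply_moves(
  deltas=[
    [8,[3.5,2,0],0],
    [8,[0,0,20],0],
    [8,[0,0,30],0],
    [8,[0,0,25],0],
    [8,[0,0,0],0],
  ],
)

```text
t: 7.1
tool_pos: [0.563, -0.2728, 0.2224]
orientation: [-3.136, 0.126, 0.01]
force: [-0.8, 0.1, -3.6]
opening: 0.0153
```

Emit:
apply_moves(
  deltas=[
    [8,[0,0,15],0],
    [8,[0,0,10],0],
    [8,[0,0,5],0],
    [8,[0,0,0],0],
    [8,[0,0,0],0],
  ],
)

```text
t: 7.72
tool_pos: [0.5649, -0.274, 0.1974]
orientation: [3.139, -0.126, 0.001]
force: [0.8, -0.4, -5.1]
opening: 0.0151
```

Run:
```python
from h import *
st()
crop('side','s4.png',220,110,120,90,6)
```

```text
t 7.72 p [ 564.9 -274.   197.4] yang -1.651 tilt [ 0.001 -0.   ] op 15.1 F [ 0.8 -0.4 -5.1] q [-0.53  0.39  1.58 -0.    1.17  1.12]
```

View pics/s4.png

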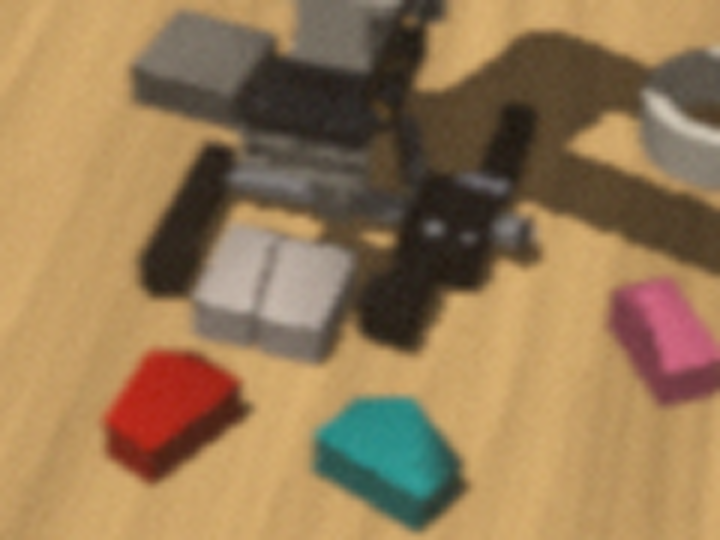

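The cap sits between the jaws with a gap on both sides. I'm lowering the last 5 mm.

Emit:
apply_moves(
  deltas=[
    [8,[0,0,2.5],0],
    [8,[0,0,2],0],
    [8,[0,0,0.5],0],
    [8,[0,0,0],0],
    [8,[0,0,0],0],
  ],
)

```text
t: 8.4
tool_pos: [0.5647, -0.2739, 0.1922]
orientation: [3.139, -0.126, 0.0]
force: [-1.8, 0.9, -0.1]
opening: 0.0155
```

Run:
```python
from h import *
st()
```

```text
t 8.4 p [ 564.7 -273.9  192.2] yang -1.651 tilt [ 0. -0.] op 15.5 F [-1.8  0.9 -0.1] q [-0.53  0.39  1.58 -0.    1.16  1.12]
```

Emit:
apply_moves(
  deltas=[
    [30,[0,0,0],0],
    [46,[0,0,0],0],
    [46,[0,0,0],0],
    [46,[0,0,-20],0],
    [46,[0,0,-50],0],
  ],
)

```text
t: 9.02
tool_pos: [0.5635, -0.2732, 0.2607]
orientation: [-3.136, 0.126, 0.007]
force: [0.3, -0.8, 1.2]
opening: 0.046
```

Emit:
apply_moves(
  deltas=[
    [60,[0,0,-40],-0.1745],
    [93,[0,0,0],-0.1745],
    [93,[0,0,0],-0.1745],
    [93,[0,0,0],-0.1745],
    [93,[0,0,0],-0.1745],
  ],
)

```text
t: 9.65
tool_pos: [0.5648, -0.2739, 0.3037]
orientation: [2.893, 1.22, 0.002]
force: [-0.2, -0.3, 0.4]
opening: 0.0904
```

Emit:
apply_moves(
  deltas=[
    [93,[0,0,0],-0.1745],
    [93,[0,0,0],-0.1745],
    [93,[0,0,0],-0.1745],
    [93,[0,0,0],-0.1745],
    [93,[0,0,0],0],
  ],
)

```text
t: 10.28
tool_pos: [0.5649, -0.2739, 0.3034]
orientation: [2.309, 2.128, 0.001]
force: [-0.4, -0.6, 0.4]
opening: 0.0928
```

Run:
```python
from h import *
c,s=np.cos(-.08),np.sin(-.08)
g=np.array([563.5,-274])+np.array([[c,-s],[s,c]])@[-58.5,-44]
print(g);st(*g,-.08)
crop('top','t3.png',290,120,130,110,5)
crop('side','s5.png',220,110,120,90,6)
a=cv2.imread('pics/t3.png');b=cv2.resize(cv2.imread('pics/s5.png'),(733,550))
cv2.imwrite('pics/j.png',cv2.resize(np.hstack([a[:, :],b[:, :600]]),None,fx=.63,fy=.63,interpolation=cv2.INTER_AREA))
```

```text
[ 501.67085365 -313.18426548]
t 10.28 p [ 564.9 -273.9  303.4] yang -0.0815 tilt [ 0.001 -0.001] op 92.8 F [-0.4 -0.6  0.4] q [-0.53  0.27  1.52  0.    1.35 -0.45]
tool shift [-44.3 -59.8  -0.1] yaw -0.001
```

View pics/j.png

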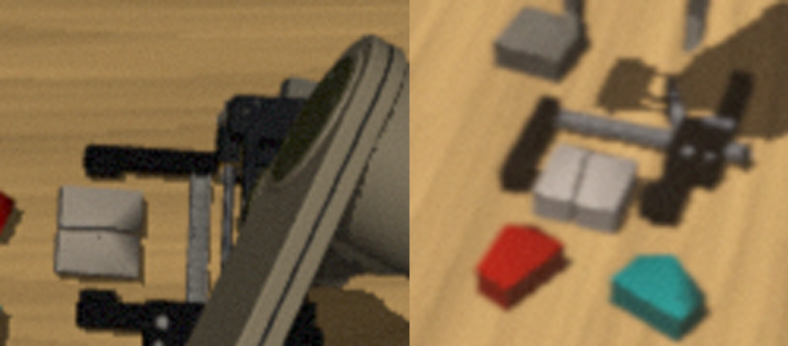

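Emit:
apply_moves(
  deltas=[
    [93,[-15,-20,0],0],
    [93,[-15,-20,0],0],
    [93,[-14.5,-20,20],0],
    [93,[0,0,30],0],
    [93,[0,0,0],0],
  ],
)

```text
t: 11.0
tool_pos: [0.5, -0.3128, 0.2496]
orientation: [-2.309, -2.123, 0.001]
force: [-0.1, 0.3, -1.1]
opening: 0.0934
```

Emit:
apply_moves(
  deltas=[
    [93,[0,0,0],0],
  ],
)

```text
t: 11.12
tool_pos: [0.5018, -0.3134, 0.253]
orientation: [2.309, 2.128, 0.0]
force: [0.2, -0.3, 0.3]
opening: 0.0932
```

Run:
```python
from h import *
st(501.7,-313.2,-.08)
crop('side','s6.png',240,90,100,75,8)
```

```text
t 11.12 p [ 501.8 -313.4  253. ] yang -0.0816 tilt [ 0.001 -0.001] op 93.2 F [ 0.2 -0.3  0.3] q [-0.65  0.23  1.66  0.    1.25 -0.56]
tool shift [ 0.2 -0.1 -0. ] yaw -0.002
```

View pics/s6.png

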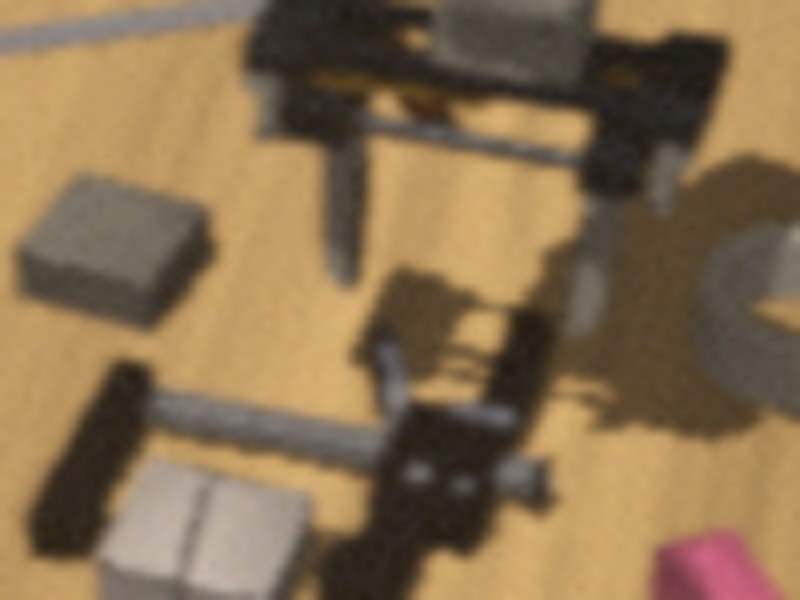

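Emit:
apply_moves(
  deltas=[
    [93,[0,0,25],0],
    [93,[0,0,20],0],
    [93,[0,0,12],0],
    [93,[0,0,4],0],
    [93,[0,0,0],0],
  ],
  grip_force=18,
)

```text
t: 11.8
tool_pos: [0.5014, -0.3134, 0.1909]
orientation: [-2.309, -2.13, -0.0]
force: [-0.4, 0.4, 1.0]
opening: 0.093
```

Emit:
apply_moves(
  deltas=[
    [85,[0,0,0],0],
    [75,[0,0,0],0],
    [67,[0,0,0],0],
    [67,[0,0,0],0],
    [67,[0,0,0],0],
  ],
)

```text
t: 12.42
tool_pos: [0.5013, -0.3137, 0.1913]
orientation: [2.309, 2.13, -0.001]
force: [-2.4, -1.8, 2.9]
opening: 0.0675
```

Run:
```python
from h import *
st()
crop('side','s7.png',240,90,100,75,8)
```

```text
t 12.43 p [ 501.3 -313.7  191.3] yang -0.0806 tilt [ 0.    -0.001] op 67.5 F [-2.4 -1.8  2.9] q [-0.65  0.31  1.69 -0.    1.14 -0.56]
```

View pics/s7.png

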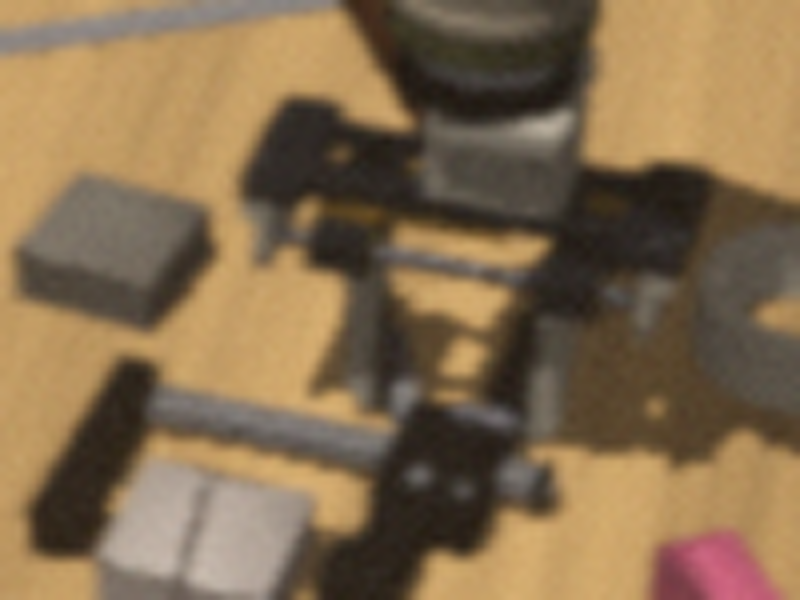

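The fingers straddle the grip and trigger, and the clamp hasn't moved. First squeeze, following with the tool so the clamp stays put.

Emit:
apply_moves(
  deltas=[
    [61,[0,-3,0],0],
    [55,[0,-3,0],0],
    [49,[0,-3,0],0],
    [43,[0,-3,0],0],
    [32,[0,-3,0],0],
  ],
)

```text
t: 13.1
tool_pos: [0.4861, -0.3123, 0.191]
orientation: [2.309, 2.13, -0.0]
force: [1.4, -3.9, 3.8]
opening: 0.0379
```

Emit:
apply_moves(
  deltas=[
    [32,[0,0,0],0],
    [32,[0,0,0],0],
    [32,[0,0,0],0],
  ],
)

```text
t: 13.48
tool_pos: [0.4858, -0.3124, 0.1909]
orientation: [-2.308, -2.13, 0.002]
force: [-2.2, -4.5, 6.0]
opening: 0.0352
```

```bash
cat >> h.py <<'E'
def pads(save=None):
    im=viewer.read_camera('side')
    if save: cv2.imwrite('pics/'+save,im)
    # front-jaw shift: match the dark front jaw's template from the reference picture
    return im
E
python3 - <<'E'
from h import *
st(); pads('q1.png')
E
```

```text
t 13.47 p [ 485.8 -312.4  190.9] yang -0.0804 tilt [-0.001 -0.   ] op 35.2 F [-2.2 -4.5  6. ] q [-0.66  0.28  1.73 -0.    1.13 -0.58]
```

Opening 35.2 mm, so that is a full squeeze. Releasing.

Emit:
apply_moves(
  deltas=[
    [43,[0,3,0],0],
    [50,[0,3,0],0],
    [57,[0,3,0],0],
    [64,[0,3,0],0],
    [72,[0,3,0],0],
  ],
)

```text
t: 14.15
tool_pos: [0.5014, -0.3128, 0.1902]
orientation: [-2.308, -2.13, -0.0]
force: [-1.9, -0.1, 0.5]
opening: 0.0695
```

Emit:
apply_moves(
  deltas=[
    [85,[0,0,0],0],
    [85,[0,0,0],0],
    [85,[0,0,0],0],
  ],
)

```text
t: 14.52
tool_pos: [0.5012, -0.3136, 0.1908]
orientation: [2.309, 2.13, -0.0]
force: [-0.4, -0.0, 0.3]
opening: 0.0849
```

```bash
cat >> h.py <<'E'
def track(name):
    """shift (native px) of front jaw and housing relative to reference s7.png"""
    crop('side',name,240,90,100,75,8)
    r=cv2.imread('pics/s7.png');a=cv2.imread('pics/'+name)
    for n,(x,y,w,h) in dict(jaw=(25,355,130,205),housing=(385,420,170,130)).items():
        T=r[y:y+h,x:x+w]; X0,Y0=max(0,x-20),max(0,y-60); S=a[Y0:min(600,y+h+70),X0:x+w+150]
        m=cv2.matchTemplate(S,T,cv2.TM_CCOEFF_NORMED);_,sc,_,p=cv2.minMaxLoc(m)
        d=np.array([p[0]+X0-x,p[1]+Y0-y])/8
        # to metres along the bench at jaw height
        c=np.array([240+(x+w/2)/8,90+(y+h/2)/8]);print(n,'px',d,'score',round(sc,2),'mm',((px2w('side',*(c+d),.02)-px2w('side',*c,.02))*1000).round(1))
E
python3 - <<'E'
from h import *
st(); track('r1.png')
E
```

```text
t 14.53 p [ 501.2 -313.6  190.8] yang -0.0808 tilt [-0. -0.] op 84.9 F [-0.4 -0.   0.3] q [-0.65  0.31  1.69 -0.    1.14 -0.56]
jaw px [1.75  0.125] score 0.97 mm [-6.1 -0.8]
housing px [-0.125  0.25 ] score 0.97 mm [0.2 1.4]
```

```bash
cat >> h.py <<'E'
def dark(name):
    g=cv2.cvtColor(cv2.imread('pics/'+name),cv2.COLOR_BGR2GRAY)
    m=((g<75)*255).astype(np.uint8);n,l,s,c=cv2.connectedComponentsWithStats(m)
    i=max((i for i in range(1,n) if c[i][0]<250 and c[i][1]>330),key=lambda i:s[i][4])
    u,v=c[i]/8+[239.94,89.94];print(name,s[i],c[i].round(1),(px2w('side',u,v,.02)*1000).round(1))
E
python3 - <<'E'
from h import *
for n in('s6.png','s7.png','r1.png'):dark(n)
E
```

```text
s6.png [   31   363   121   194 11881] [ 92.6 465.6] [ 643.9 -223.3]
s7.png [   31   362   124   193 11807] [ 94.  464.1] [ 643.5 -224.4]
r1.png [   49   364   128   192 10791] [111.  461.5] [ 636.8 -227.9]
```

Emit:
apply_moves(
  deltas=[
    [67,[0,0,0],0],
    [67,[0,0,0],0],
    [61,[0,-3,0],0],
    [55,[0,-3,0],0],
    [49,[0,-3,0],0],
  ],
)

```text
t: 15.2
tool_pos: [0.4922, -0.3128, 0.191]
orientation: [2.309, 2.129, 0.0]
force: [2.2, -1.0, -0.3]
opening: 0.051
```

Emit:
apply_moves(
  deltas=[
    [43,[0,-3,0],0],
    [32,[0,-3,0],0],
    [32,[0,0,0],0],
    [32,[0,0,0],0],
    [32,[0,0,0],0],
  ],
)

```text
t: 15.82
tool_pos: [0.4861, -0.3124, 0.1909]
orientation: [-2.309, -2.13, 0.001]
force: [-2.9, -3.7, 1.2]
opening: 0.0348
```

Emit:
apply_moves(
  deltas=[
    [43,[0,3,0],0],
    [50,[0,3,0],0],
    [57,[0,3,0],0],
    [64,[0,3,0],0],
    [72,[0,3,0],0],
  ],
)

```text
t: 16.45
tool_pos: [0.5018, -0.3129, 0.1907]
orientation: [-2.309, -2.13, -0.001]
force: [0.1, 1.5, -0.0]
opening: 0.0693
```

Emit:
apply_moves(
  deltas=[
    [85,[0,0,0],0],
    [85,[0,0,0],0],
    [85,[0,0,0],0],
  ],
)

```text
t: 16.82
tool_pos: [0.5012, -0.3136, 0.1908]
orientation: [2.309, 2.13, -0.0]
force: [-0.8, 0.9, 0.3]
opening: 0.0849
```

Run:
```python
from h import *
st(); track('r2.png'); dark('r2.png')
```

```text
t 16.82 p [ 501.2 -313.6  190.8] yang -0.0808 tilt [ 0. -0.] op 84.9 F [-0.8  0.9  0.3] q [-0.65  0.31  1.69 -0.    1.14 -0.56]
jaw px [4.   0.75] score 0.96 mm [-14.5   0.7]
housing px [-0.25  0.25] score 0.97 mm [0.6 1.5]
r2.png [   66   368   126   194 10775] [128.4 466.8] [ 628.6 -226.2]
```

Emit:
apply_moves(
  deltas=[
    [67,[0,0,0],0],
    [67,[0,0,0],0],
    [61,[0,-3,0],0],
    [55,[0,-3,0],0],
    [49,[0,-3,0],0],
  ],
)

```text
t: 17.5
tool_pos: [0.4922, -0.3128, 0.191]
orientation: [2.309, 2.129, 0.0]
force: [2.2, -1.0, -0.9]
opening: 0.0508
```

Emit:
apply_moves(
  deltas=[
    [43,[0,-3,0],0],
    [32,[0,-3,0],0],
    [32,[0,0,0],0],
    [32,[0,0,0],0],
    [32,[0,0,0],0],
  ],
)

```text
t: 18.12
tool_pos: [0.4862, -0.3123, 0.1909]
orientation: [-2.309, -2.13, 0.001]
force: [-2.5, -4.6, 0.9]
opening: 0.0354
```

Emit:
apply_moves(
  deltas=[
    [43,[0,3,0],0],
    [50,[0,3,0],0],
    [57,[0,3,0],0],
    [64,[0,3,0],0],
    [72,[0,3,0],0],
  ],
)

```text
t: 18.75
tool_pos: [0.5018, -0.3128, 0.1907]
orientation: [-2.308, -2.13, -0.001]
force: [-0.3, 3.8, 0.3]
opening: 0.0694
```

Emit:
apply_moves(
  deltas=[
    [85,[0,0,0],0],
    [85,[0,0,0],0],
    [85,[0,0,0],0],
  ],
)

```text
t: 19.12
tool_pos: [0.5011, -0.3136, 0.1909]
orientation: [2.309, 2.13, -0.0]
force: [-0.7, -0.4, -0.5]
opening: 0.085
```

Run:
```python
from h import *
st(); track('r3.png'); dark('r3.png')
a=[cv2.imread(f'pics/{n}.png')[300:600,0:560] for n in('s7','r1','r2','r3')]
cv2.imwrite('pics/m.png',cv2.resize(np.vstack([np.hstack(a[:2]),np.hstack(a[2:])]),(800,429),interpolation=cv2.INTER_AREA))
```

```text
t 19.12 p [ 501.1 -313.6  190.9] yang -0.0808 tilt [ 0. -0.] op 85.0 F [-0.7 -0.4 -0.5] q [-0.65  0.31  1.69 -0.    1.14 -0.56]
jaw px [6.  1.5] score 0.94 mm [-22.2   3. ]
housing px [-0.375  0.5  ] score 0.96 mm [0.8 2.9]
r3.png [   83   374   128   194 10495] [146.7 470.1] [ 620.3 -225.9]
```

Emit:
apply_moves(
  deltas=[
    [67,[0,0,0],0],
    [67,[0,0,0],0],
    [61,[0,-3,0],0],
    [55,[0,-3,0],0],
    [49,[0,-3,0],0],
  ],
  grip_force=24,
)

```text
t: 19.8
tool_pos: [0.4922, -0.3128, 0.1911]
orientation: [2.309, 2.129, 0.0]
force: [2.4, -1.2, -0.3]
opening: 0.0508
```

Emit:
apply_moves(
  deltas=[
    [43,[0,-3,0],0],
    [32,[0,-3,0],0],
    [32,[0,0,0],0],
    [32,[0,0,0],0],
    [32,[0,0,0],0],
  ],
)

```text
t: 20.42
tool_pos: [0.4862, -0.3124, 0.1909]
orientation: [2.309, 2.13, -0.001]
force: [-0.5, -4.7, 1.1]
opening: 0.0354
```

Full squeeze again, at 35.4 mm. I'm releasing, then lifting clear.

Emit:
apply_moves(
  deltas=[
    [43,[0,3,0],0],
    [50,[0,3,0],0],
    [57,[0,3,0],0],
    [64,[0,3,0],0],
    [72,[0,3,0],0],
  ],
)

```text
t: 21.05
tool_pos: [0.5016, -0.3127, 0.1905]
orientation: [-2.308, -2.13, -0.001]
force: [1.0, 3.6, 1.2]
opening: 0.0693
```

Emit:
apply_moves(
  deltas=[
    [90,[0,0,0],0],
    [90,[0,0,0],0],
    [90,[0,0,0],0],
    [90,[0,0,0],0],
  ],
)

```text
t: 21.55
tool_pos: [0.5012, -0.3135, 0.1909]
orientation: [2.309, 2.13, -0.0]
force: [-1.2, 0.1, 0.2]
opening: 0.0899
```

Run:
```python
from h import *
st(); track('r4.png'); dark('r4.png')
```

```text
t 21.55 p [ 501.2 -313.5  190.9] yang -0.0807 tilt [ 0. -0.] op 89.9 F [-1.2  0.1  0.2] q [-0.65  0.31  1.69 -0.    1.14 -0.56]
jaw px [8.125 2.   ] score 0.89 mm [-30.    3.9]
housing px [-0.375  0.75 ] score 0.96 mm [0.6 4.3]
r4.png [ 102  380  126  192 9470] [165.3 471.4] [ 612.4 -226.9]
```

Emit:
apply_moves(
  deltas=[
    [90,[0,0,-15],0],
    [90,[0,0,-40],0],
    [90,[0,0,-50],0],
    [90,[0,0,-50],0],
    [90,[-30,-30,0],0],
  ],
)

```text
t: 22.22
tool_pos: [0.4713, -0.3409, 0.3534]
orientation: [2.297, 2.126, 0.003]
force: [0.4, -1.4, -0.6]
opening: 0.0901
```

Emit:
apply_moves(
  deltas=[
    [90,[-50,-30,0],0],
    [90,[-50,-30,0],0],
    [90,[-50,-30,0],0],
    [90,[0,0,0],0],
    [90,[0,0,0],0],
  ],
)

```text
t: 22.85
tool_pos: [0.3672, -0.4831, 0.3466]
orientation: [2.31, 2.129, 0.001]
force: [-0.5, 1.0, 0.3]
opening: 0.09
```

Run:
```python
from h import *
st()
t=viewer.read_camera('top');s=viewer.read_camera('side')
k=lambda im,x,y:cv2.resize(im[y:y+75,x:x+65],(390,450),interpolation=cv2.INTER_CUBIC)
cv2.imwrite('pics/fin.png',np.hstack([k(t,300,155),k(s,245,110)]))
```

```text
t 22.85 p [ 367.2 -483.1  346.6] yang -0.0814 tilt [ 0.001 -0.   ] op 90.0 F [-0.5  1.   0.3] q [-1.01  0.18  1.54  0.    1.42 -0.92]
```

View pics/fin.png

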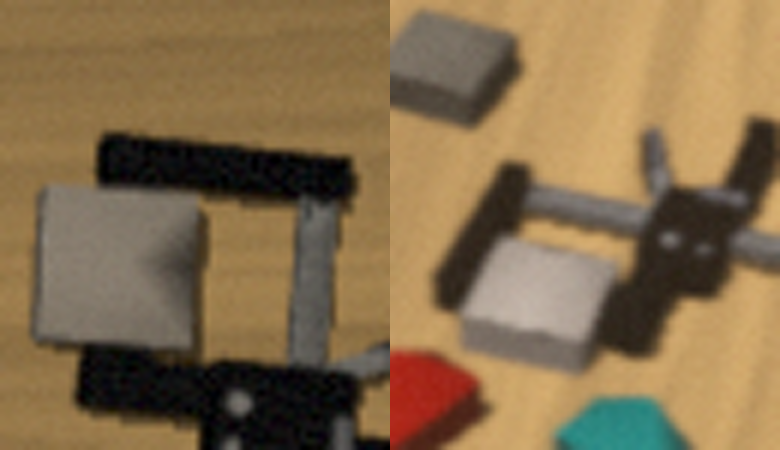

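The joint line is closed, the halves are flush, and both pads bear on the outer faces: front at about (150,190) and moving jaw at (140,350) in the top crop. The arm is clear, so I'm handing in.

```bash
python3 -c "
from plant import order
print(order.close_job())"
```

```text
the job is handed in; nothing more can be done
None
```

The cap is clamped and the job is handed in, finished at about 23 s of the 64 s allowed. I lifted the clamp by its bar, laid it flat round the two white halves and let go. I then gave the trigger four full squeezes at the grip, opening to 85–90 mm after each, and backed the arm well clear.

**Checks that agreed:**
- **Squeezes:** the opening reached 34.8–35.4 mm on each of the four, against 35 mm for a full squeeze.
- **Joint:** in the last picture it is closed and the halves are flush. Both pads bear on the outer faces and the clamp lies flat.
- **Neighbours:** the red and turquoise look-alikes and the grey finished cap, as far as they show in that close crop, look where they were. I did not check the jar, knife, tape roll or pink look-alike after the squeezes.

**Checks that disagreed or were rough:**
- **Bar travel:** my tracking of the front jaw showed about 31 mm of travel, against about 36 mm expected. It advanced 7 to 8 mm per squeeze, so I put the shortfall down to coarse pixels and the cap hiding part of the jaw. I could not confirm it.
- **Pad position:** the housing seemed to slide up to 4 mm towards the cap while I squeezed. The pads ended about 3–4 mm off the cap's middle along the joint, still well on the faces.

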